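# Tuck the lid of the tea box under its lip

### The job

Close the open tea box with your fingertips only: fold its dark wooden lid flap over, press it down gently, and push it along by its thumb stop until the tongue at its edge is fully home beneath the steel lip and stays shut when you take your hand away. Only push and press: do not pinch or lift anything, and leave the box and the other things standing where they are.

Things in the scene. Friction and masses are not known exactly. Their poses are not given: they have to be found in the camera images.
- tea_box: Open light-wood tea box, 142 (its x) x 100 (its y) x 53 mm high, 2 to 3 kg, loose on rubber feet, tea envelopes inside. Origin: centre of its underside, z up. Lid hinge at its +x end, steel lip at its -x end: the lid folds over towards -x and is tucked by pushing it along -x. Steel cheeks with the hinge slots, 62 mm high, flank the hinge.
- lid_flap (a joint): Angle of the lid flap, rad: 0 flat over the box, 1.57 upright, 1.7 fully open (starts 1.4 to 1.65). Dark wooden board 4 mm thick, 96 mm wide, ending in a tongue 56 mm wide. Flat, its upper face is 58 mm above the worktop; it then rests on the side walls. A weak spring (0.065 N m when flat) lifts it to about 1.2 rad if let go untucked.
- lid_slide (a joint): How far the hinge pin has moved in its slots towards the lip, m: 0 (start) to 0.022 (end stop, fully tucked). Takes about 5.5 N, stays where left. Slide only with the flap flat: at 0 the tongue's edge is 4 mm short of the lip's flared mouth, at 0.022 it is 10 mm beneath its flat part. Slid forward while the flap is up, the tongue would land on top of the lip.
- lid_lining: Grey felt lining, 70 x 80 x 1.5 mm, on the inner face of the lid flap (the face that looks into the box), 12 to 82 mm from the hinge pin; not to be touched, since nothing is to be pinched. Origin: on the hinge pin's axis; moves with the flap.
- hinge_pin (a point): Middle of the hinge pin (axis along the box's y), at x = +58 mm of the box, 56 mm up when the slide is at 0; its axes are parallel to the box's. Wall cabinets hang over the back and left of the worktop from 0.47 m up: keep the wrist low and clear of them.
- thumb_stop (a point): Foot of the thumb stop, mid-width on the flap's upper (outer) face, 72 mm from the hinge pin. The stop is a steel ridge 60 mm wide, 9 mm high above that face: upright towards the hinge (push here), sloping down to the tongue over 14 mm. The face between hinge and stop is free for fingertips. Its -x axis runs along the flap to the tongue, its z out of the outer face.
- tongue_edge (a point): Middle of the tongue's free edge, 104 mm from the hinge pin, half-way through the thickness. Axes as for thumb_stop.
- lip_mouth (a point): Mid-width, underside of the steel lip where its flat part begins: 62 mm above the worktop, x = -57 mm of the box. The lip is a strip 76 mm wide over the box's -x wall, top at 65 mm; its mouth flares up to 69 mm and reaches in to x = -50 mm. A flat lid has 4 mm of height free under it, more at the flare.
- espresso_cup_1: Green espresso cup, 62 mm across, 58 mm high, beside the tea box on its -y side. Bystander. Origin: centre of its underside.
- salt_shaker: Salt shaker, glass with grey top, 44 mm across, 90 mm high. Bystander. Origin: centre of its underside.
- honey_jar: Small jar with red lid, 56 mm across, 75 mm high. Bystander. Origin: centre of its underside.
- teaspoon_1: Steel teaspoon lying flat, 134 x 27 x 12 mm. Bystander. Origin: its middle, underside.
- matchbox: Red matchbox, 37 x 54 x 15 mm, on the worktop behind the hinge end of the tea box. Bystander. Origin: centre of its underside.
Things that resemble listed ones, but are neither listed nor needed, are in the scene too. Of the things that look like the tea_box, the larger one is meant.

How it is judged:
On the way, in this order (a step that is already met when the one before it is completed fails the run):
1. the lid flap is folded over, nearly flat (value of joint lid_flap below 0.2 rad), for 0.05 s.
2. its tongue is tucked home beneath the lip (value of joint lid_slide above 0.017 m and value of joint lid_flap below 0.07 rad), for 0.2 s.
At the end, for the whole second after the job is handed in: The lid lies flat (within 0.07 rad) with its tongue pushed home beneath the lip (slide beyond 17 of its 22 mm) and stays so by itself; the tea box stands level and at rest within 40 mm of where it was, every other thing within 30 mm (all of step 2 and velocity of joint lid_flap between -0.05 and 0.05 rad/s and linear speed of tea_box below 0.01 m/s and distance of tea_box from where it was at the start of the episode below 0.04 m and angle between tea_box's own z axis and vertical below 0.05 rad and distance of each of espresso_cup_1, salt_shaker, honey_jar, teaspoon_1, matchbox from where it was at the start of the episode below 0.03 m); the robot touches nothing.
It fails at once if the tea box is lifted or tipped (height (world z) of tea_box above 0.012 m or angle between tea_box's own z axis and vertical above 0.15 rad).
It fails at once if the tea box is shoved more than 40 mm (distance of tea_box from where it was at the start of the episode above 0.04 m).
It fails at once if the lid is pinched or hooked: the fingers touch its inner lining (contact force between the fingers and lid_lining above 1 N).
It fails at once if the lid is forced (more than 60 N from the fingers) (contact force between the fingers and lid_flap above 60 N).
It fails at once if another thing is disturbed (moved more than 30 mm) (distance of any of espresso_cup_1, salt_shaker, honey_jar, teaspoon_1, matchbox from where it was at the start of the episode above 0.03 m).
It also fails if it takes over 38 s, if anything falls off the work surface, if the arm or the gripper's body presses on something with over 40 N, if the wrist force passes 120 N, or if a joint passes its speed limit or range.

### The arm

A 7-joint arm with a two-finger parallel gripper is mounted at the origin on a cart in front of the work surface, level with it; the furniture and walls round the work are solid. World frame = base frame: x ahead of the robot, y to its left, z up, the work surface at z = 0. Lengths are in m, angles in rad, forces in N, time in s.
With the tool pointing down it reaches from about 0.4 to 0.875 m from the base axis. Payload 6.5 kg.
Tool frame: the origin (TCP) lies at the centre of the arm's flange, where the gripper is bolted on; the fingertips stand 173 mm ahead of it and the grasp point (between the pads) lies 155 mm ahead of it; y points along the fingers, x is the direction in which the jaws open and shut, and the axes are right-handed (so a half turn about y gives the same grasp; the last joint's range is limited). The gripper opens to 85 mm and grips with 20 to 120 N. Pads are 22 mm wide; open, the fingers measure 114 mm over their backs; the gripper's body (76 mm by 85 mm) begins 54 mm behind the grasp point. The pads swing forward as they close: fully open they stand 13 mm farther back than shut.
Start: joints at [1.109, 0.536, -0.004, 1.538, 0.003, 1.067, -0.071], TCP at [0.251, -0.6, 0.405] pointing down, gripper open.
Joint ranges: [-2.7, 2.7], [-0.37, 2.16], [-1.27, 1.26], [0.24, 2.4], [-1.31, 4.45], [0.19, 1.91], [-2.76, 2.76]. Speed limits (rad/s): [2.39, 2.39, 3.14, 3.14, 3.14, 3.14, 3.14].

### API

Orientations are given as a 3x3 rotation matrix whose columns are the frame's x, y, z axes.
In Python, from bench import ctrl gives the robot as it stands.
- The arm moves only by the tool jog_arm, never from a script. Its argument "steps" is a list of rows, each a list of 4 numbers: the shift along the tool's x, y, z in mm, then the turn about the tool's y in degrees. In form: [[x, y, z, roll], ...]. A call has 1 to 10 rows; each row is the pose to reach, as a shift and turn from the pose measured when the call began, along the tool's axes at that moment; what a row does not reach only later rows make up. A row lasts 1/12 s, in which the tool goes at most 41.7 mm and 7.16 degrees, less where a joint would pass 70% of its speed; a pose out of reach is approached as far as the arm can. A call with a gripper value outside its range is refused whole. "fingers" is the gripper's target within -1 to 1 (shut at 1, half-way at 0, fully open at -1), set as the call begins (left out, the last holds). The fingers move at their own pace and stop on an object; "newtons" is the grip in N (left out, the last holds). Time passes only in rows, so rows that repeat a pose let the fingers close. It gives the time, the measured TCP pose, the force and the opening at its end, in the units of the state.
- ctrl.get_state(): the state, without advancing time (a new reading comes with each control period).
- ctrl.camera(name): name is "scene" or "side" or "wrist"; returns (picture, depth): 480x640x3 uint8, red, green, blue; 480x640 float32, m along the optical axis (not along the pixel's ray), 0 where there is no reading.
- ctrl.camera_info(name): a dict with "vfov" (degrees; the focal length in pixels is half the picture's height over the tangent of half this angle, whatever the lens; pixels are square), "cx", "cy" (the principal point, pixels), "R" (3x3) and "t" (3): a world point X has camera coordinates R X + t. Camera axes: x right, y down, z forward; pixel columns grow to the right and rows downward; lengths in m; the calibration is good to about 2 mm. A picture is of the moment at which its call begins: read the wrist's pose just before it. camera_info takes no time and is no camera call; for the wrist camera it gives the pose at the moment of the call.
- ctrl.job_done(): hands the job in, once; it reports no verdict.
The state is a dict: "clock": time; "qpos": joint angles; "dq": joint speeds; "tau": joint torques, N m; "position": TCP position; "orientation": TCP orientation; "force": force on the tool from outside, world axes, zero at the start; "ft_torque": the same for the moment, N m; "opening": finger opening in m.
Only numpy, scipy, OpenCV 4.12 (cv2) and the standard library are available. Lean on these libraries where they do the work, as an engineer would, in place of code of your own. Each camera call takes 0.05 s, during which the arm holds its last target.

## Working session

There is one attempt and no reset: what is moved stays moved. The work goes in short steps, Python scripts to look and compute and a tool call to move; the robot and the scene stay as the last step left them, time stands still between calls to the robot, and variables do not carry over. Pictures are saved under pics/ and viewed, and the job is handed in when it is done.

Besides the shell and the picture viewer there is one more tool, called after "Request:" as name(argument=value, ...) on one line, values as JSON. jog_arm: Moves the arm, as the interface text tells. Its arguments: {"type":"object","properties":{"steps":{"type":"array","items":{"type":"array","items":{"type":"number"}}},"fingers":{"type":"number"},"newtons":{"type":"number"}},"required":["steps"]}

```bash
ls; mkdir -p pics; cat > h.py <<'E'
import numpy as np,cv2
from bench import ctrl
def info(n):
    i=ctrl.camera_info(n); f=240/np.tan(np.radians(i["vfov"])/2); return f,i["cx"],i["cy"],np.array(i["R"]),np.array(i["t"])
def world(n,u,v,d,I=None):
    f,cx,cy,R,t=I or info(n)
    return R.T@(np.array([(u-cx)/f*d,(v-cy)/f*d,d])-t)
def proj(n,X,I=None):
    f,cx,cy,R,t=I or info(n); c=R@np.array(X)+t; return f*c[0]/c[2]+cx,f*c[1]/c[2]+cy
def grid(n,d,I=None):
    f,cx,cy,R,t=I or info(n); v,u=np.mgrid[0:480,0:640]
    P=np.stack([(u-cx)/f*d,(v-cy)/f*d,d],-1)-t
    return P@R
E
python3 - <<'E'
from h import *
s=ctrl.get_state(); print(s)
for n in("scene","side","wrist"):
    I=info(n); p,d=ctrl.camera(n); cv2.imwrite(f"pics/{n}0.png",p[...,::-1]); np.savez(f"{n}0.npz",p=p,d=d,f=I[0],cx=I[1],cy=I[2],R=I[3],t=I[4])
    print(n,I,-I[3].T@I[4])
E
```

```text
pics
{'clock': 0.0, 'qpos': array([ 1.10876153,  0.5372085 , -0.00443305,  1.53886954,  0.00261626,
        1.06729652, -0.07119915]), 'dq': array([ 0.00011324,  0.00079103,  0.00096791, -0.00148991,  0.0013615 ,
       -0.0003416 ,  0.00146976]), 'tau': array([ 3.74091678e-04, -5.83396840e+01,  1.04828596e+00, -2.59103036e+01,
        1.22231626e-02,  9.46426706e-03, -6.92213263e-06]), 'position': array([ 0.2504984 , -0.59943672,  0.40378684]), 'orientation': array([[ 3.85647830e-01, -8.18364213e-04,  9.22645697e-01],
       [-9.22644361e-01,  1.57653452e-03,  3.85648670e-01],
       [-1.77018386e-03, -9.99998422e-01, -1.47072009e-04]]), 'force': array([ 0.0208661 , -0.44632451, -0.61280652]), 'ft_torque': array([-0.07417385,  0.00087316,  0.01716385]), 'opening': 0.0853825748190123}
scene (np.float64(602.2691088455824), 318.11916993646435, 244.91980101725096, array([[-0.91453878, -0.4044945 ,  0.00173894],
       [-0.29942366,  0.67407672, -0.67525258],
       [ 0.27196378, -0.61806535, -0.73758452]]), array([0.45831215, 0.04215969, 1.33496171])) [0.06870661 0.98205946 1.01231856]
side (np.float64(519.0132839930169), 324.3922035991035, 240.1321453594183, array([[-0.43490985, -0.90046862, -0.00311166],
       [-0.54500899,  0.26597699, -0.79512354],
       [ 0.71681143, -0.34411117, -0.60643951]]), array([0.38325017, 0.22685384, 0.83021918])) [-0.30479394  0.57045455  0.68504708]
wrist (np.float64(421.69433134985263), 320.52305748484304, 242.86501213751515, array([[ 0.38561458, -0.92265649, -0.0025303 ],
       [-0.88896681, -0.37226587,  0.26675106],
       [-0.24706154, -0.10061375, -0.96376214]]), array([-0.64842534, -0.03554492,  0.37933427])) [ 0.31216292 -0.57333976  0.37342894]
```

View pictures.

View pics/scene0.png

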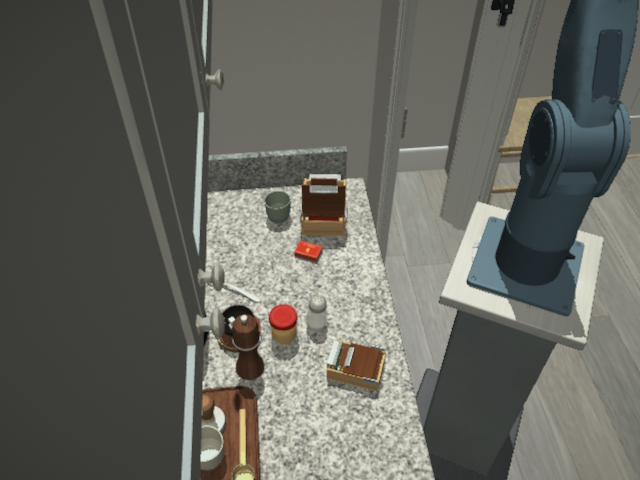

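View pics/side0.png

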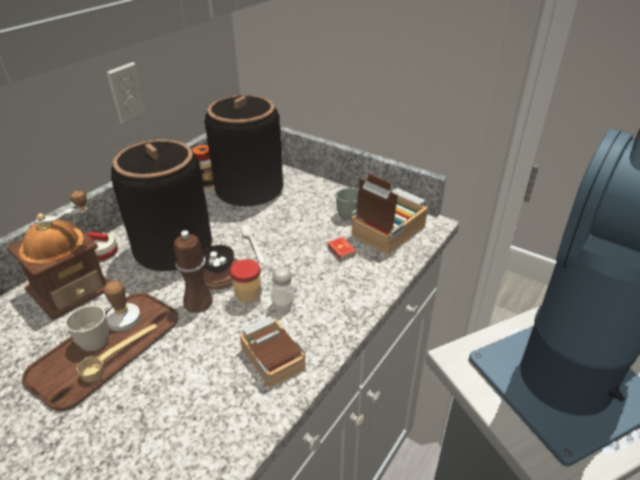

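View pics/wrist0.png

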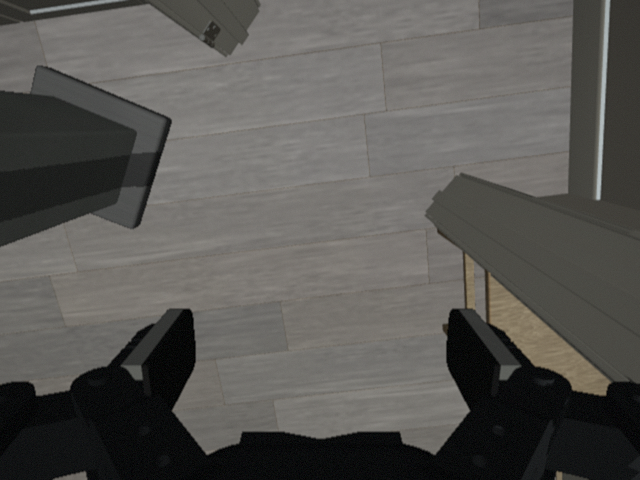

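```bash
python3 - <<'E'
import numpy as np,cv2
for n,(x0,y0,x1,y1) in {"scene":(240,160,360,270),"side":(320,160,440,270)}.items():
    z=np.load(n+"0.npz"); c=z["p"][y0:y1,x0:x1]; cv2.imwrite(f"pics/{n}_crop.png",cv2.resize(c,None,fx=5,fy=5,interpolation=cv2.INTER_CUBIC)[...,::-1])
z=np.load("scene0.npz");d=z["d"];v,u=np.mgrid[0:480,0:640]
def grid(z):
    d=z["d"];return (np.stack([(u-z["cx"])/z["f"]*d,(v-z["cy"])/z["f"]*d,d],-1)-z["t"])@z["R"]
for n in("scene","side"):
    z=np.load(n+"0.npz");P=grid(z);np.save(n+"P.npy",P)
    M=(P[...,2]>.0)&(P[...,2]<.3)&(z["d"]>0)
    print(n,P[M].min(0),P[M].max(0))
    pts={"scene":[(323,183),(323,200),(323,220),(323,232),(278,207),(308,251),(317,312),(283,325),(357,365),(322,270)],"side":[(376,205),(341,247),(390,240),(282,288),(245,280),(272,350),(340,285)]}[n]
    for p in pts: print(p,P[p[1],p[0]].round(4))
E
```

```text
scene [-1.50845510e-01 -1.10552190e+00  4.67774136e-08] [0.7621366  0.70339304 0.29999234]
(323, 183) [0.4515 0.087  0.1464]
(323, 200) [0.4481 0.0939 0.1036]
(323, 220) [0.4461 0.0975 0.0454]
(323, 232) [0.4435 0.1027 0.0122]
(278, 207) [0.5748 0.0705 0.0121]
(308, 251) [0.4488 0.174  0.0172]
(317, 312) [0.3479 0.3521 0.0681]
(283, 325) [0.3916 0.411  0.0763]
(357, 365) [0.2397 0.4133 0.0392]
(322, 270) [4.039e-01 1.989e-01 4.000e-04]
side [-1.49137280e-01 -1.15983978e+00  7.66092377e-08] [1.02667064 0.81575375 0.29999705]
(376, 205) [0.4481 0.0918 0.0991]
(341, 247) [0.4504 0.1694 0.0152]
(390, 240) [0.398  0.0842 0.041 ]
(282, 288) [0.3405 0.3443 0.0605]
(245, 280) [0.3788 0.399  0.0701]
(272, 350) [0.2327 0.4064 0.04  ]
(340, 285) [ 0.3628  0.2165 -0.0015]
```

View pics/scene_crop.png

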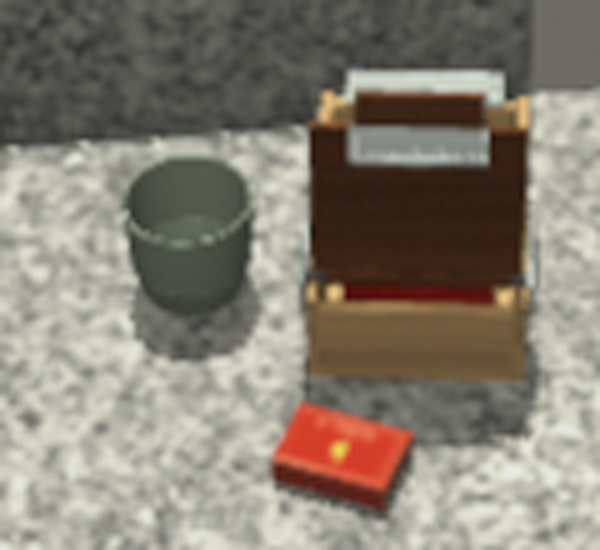

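View pics/side_crop.png

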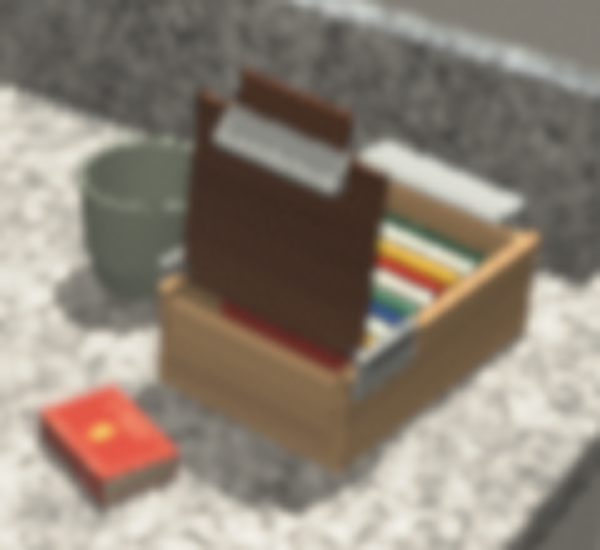

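```bash
python3 - <<'E'
import numpy as np
from scipy.spatial import cKDTree
P=np.concatenate([np.load(n+"P.npy")[20:].reshape(-1,3) for n in("scene","side")])
w=P[(P[:,2]>.12)&(P[:,2]<.9)&(P[:,1]>-.9)&(P[:,1]<.35)&(P[:,0]>.1)&(P[:,0]<1)]
H,xe,ye=np.histogram2d(w[:,0],w[:,1],bins=[np.arange(.1,1.01,.05),np.arange(-.9,.36,.05)])
print("y:",ye.round(2))
for i in range(len(xe)-1): print("%.2f"%xe[i],''.join('%5d'%h for h in H[i]))
# region near wall
for lo,hi in((0.0,.1),(.1,.2),(.2,.4),(.4,.6),(.6,.9)):
    m=P[(P[:,2]>lo)&(P[:,2]<hi)&(P[:,0]>.33)&(P[:,0]<.75)&(P[:,1]<-.03)]
    if len(m): print(lo,len(m),"y max",np.percentile(m[:,1],[1,50,99]),"x",np.percentile(m[:,0],[1,99]))
# cabinets
c=P[(P[:,2]>.44)&(P[:,2]<.55)&(P[:,0]>.1)]
print("cab",len(c),np.percentile(c,[0,1,50,99],axis=0))
E
```

```text
y: [-0.9  -0.85 -0.8  -0.75 -0.7  -0.65 -0.6  -0.55 -0.5  -0.45 -0.4  -0.35
 -0.3  -0.25 -0.2  -0.15 -0.1  -0.05  0.    0.05  0.1   0.15  0.2   0.25
  0.3   0.35]
0.10     0    0    0    0    0    0    0    0    0    0    0    0    0    0    0    0    0    0    0    0    0    0    0    0    0
0.15     0    0    0    0    0    0    0    0    0    0    0    0    0    0    0    0    0    0    0    0    0    0    0    0    0
0.20     0    0    0    0    0    0   29   32    0    0    0    0    0    0    0    0    0    0    0    0    0    0    0    0    0
0.25     0    0    0    0    0    0    0    0    0    0    0    0    0    0    0    0    0    0    0    0    0    0    0    0    0
0.30     0    0    0    0    0    0    0    0    0    0    0    0    0    0    0    0    0    0    0    0    0    0    0    0    0
0.35     0    0    0    0    0    0    0    0    0    0    0    0  243 4283 1814    0    0    0    0    0    0    0    0    0    0
0.40     0    0    0    0    0    0    0    0    0    0    0    0    0   38 5264 5365    0    0    0  637    0    0    0    0    0
0.45     0    0    0
[... 1193 characters left out ...]
0    0    0    0    0    0    0    0    0    0    0    0    0    0    0  548  833    0  720 1823
0.95     0    0    0    0    0    0    0    0    0    0    0    0    0    0    0    0    0    0    0    0    0 1289 1277  695    0
0.0 8112 y max [-0.26314921 -0.12025942 -0.03102615] x [0.37773971 0.56322899]
0.1 10964 y max [-0.2574445  -0.10754586 -0.03141554] x [0.38024024 0.60506094]
0.2 26463 y max [-0.24734778 -0.11025302 -0.03154333] x [0.38196883 0.60561445]
0.4 4040 y max [-0.24796033 -0.11777463 -0.03216763] x [0.38236419 0.60353914]
cab 15401 [[0.2382874  0.12003705 0.47222098]
 [0.24455807 0.21272659 0.47377346]
 [0.38512221 0.60142724 0.51131911]
 [0.60877811 0.84770605 0.54821278]]
```

```bash
python3 - <<'E'
import numpy as np,cv2
for n in("scene","side"):
    P=np.load(n+"P.npy")
    m=(P[...,0]>.36)&(P[...,0]<.53)&(P[...,1]>-.06)&(P[...,1]<.125)
    Q=P[m]
    # lid outer face: z .075-.13
    L=Q[(Q[:,2]>.075)&(Q[:,2]<.12)]
    A=np.c_[L[:,0],L[:,2],np.ones(len(L))]
    for _ in range(3):
        k,*_r=np.linalg.lstsq(A,L[:,1],rcond=None); r=L[:,1]-A@k; g=abs(r)<.004; L=L[g];A=A[g]
    print(n,"lid y=%.4f x+%.4f z+%.4f"%tuple(k),len(L),"x",np.percentile(L[:,0],[1,99]))
    B=Q[(Q[:,2]>.008)&(Q[:,2]<.045)&(Q[:,1]>.07)]
    B=B[(B[:,0]>.40)&(B[:,0]<.49)]
    A=np.c_[B[:,0],np.ones(len(B))]
    for _ in range(4):
        k,*_r=np.linalg.lstsq(A,B[:,1],rcond=None); r=B[:,1]-A@k; g=abs(r)<.003; B=B[g];A=A[g]
    print(n,"end face y=%.4f x + %.4f"%tuple(k),len(B),"x",np.percentile(B[:,0],[0,1,99,100]),"y",B[:,1].mean())
    T=Q[(Q[:,2]>.13)]; print("top",T.max(0),np.percentile(T[:,0],[1,99]))
    lip=Q[(Q[:,2]>.058)&(Q[:,2]<.075)&(Q[:,1]<-.01)]; print("lip",len(lip),np.percentile(lip,[2,50,98],axis=0))
E
```

```text
scene lid y=-0.1726 x+0.1623 z+0.1479 56 x [0.42788495 0.45211582]
scene end face y=0.3669 x + -0.0604 161 x [0.40001229 0.400443   0.48272947 0.4864963 ] y 0.09813429562181382
top [0.49269453 0.11064532 0.16490141] [0.40779408 0.49117124]
lip 166 [[ 0.45608977 -0.05919791  0.05898601]
 [ 0.4971365  -0.02807479  0.06628135]
 [ 0.52907191 -0.01040128  0.07388718]]
side lid y=0.1115 x+0.0479 z+0.0343 67 x [0.42556082 0.44987145]
side end face y=0.3810 x + -0.0660 106 x [0.40002772 0.40020752 0.48625317 0.48867072] y 0.0987039375173001
top [0.49773634 0.11002193 0.16184526] [0.40803247 0.49352581]
lip 201 [[ 0.45704658 -0.05917587  0.05941846]
 [ 0.49156043 -0.02538345  0.06483571]
 [ 0.52844398 -0.01102525  0.07347075]]
```

```bash
python3 - <<'E'
import numpy as np,cv2
def plane(Q,tol=.003,seed=0):
    rng=np.random.default_rng(seed);best=None;bc=-1
    for _ in range(600):
        a,b,c=Q[rng.choice(len(Q),3,replace=False)];n=np.cross(b-a,c-a);l=np.linalg.norm(n)
        if l<1e-9: continue
        n/=l;g=abs((Q-a)@n)<tol
        if g.sum()>bc:bc=g.sum();best=g
    G=Q[best];c=G.mean(0);n=np.linalg.svd(G-c)[2][2];return c,n,best
for n in("scene","side"):
    P=np.load(n+"P.npy")
    F=P.reshape(-1,3)
    W=F[(F[:,2]>.15)&(F[:,2]<.45)&(F[:,0]>.36)&(F[:,0]<.8)&(F[:,1]<.06)&(F[:,1]>-.28)]
    c,nn,g=plane(W,.006); print(n,"wall",c.round(3),nn.round(3),"y at x=.45",c[1]-nn[0]/nn[1]*(.45-c[0]),g.mean())
    S=F[(F[:,2]>.03)&(F[:,2]<.09)&(F[:,0]>.36)&(F[:,0]<.8)&(F[:,1]<.06)&(F[:,1]>-.28)]
    c,nn,g=plane(S,.005); print(n,"splash",c.round(3),nn.round(3),g.mean(),len(S))
    m=(P[...,0]>.36)&(P[...,0]<.53)&(P[...,1]>-.02)&(P[...,1]<.15)&(P[...,2]>.01)
    Q=P[m]
    L=Q[(Q[:,2]>.072)&(Q[:,2]<.135)&(Q[:,1]>.05)]
    c,nn,g=plane(L,.002); nn*=np.sign(nn[1]); L=L[g]; print("lid",c.round(4),nn.round(4),g.sum(),"angle",np.arctan2(np.hypot(nn[0],nn[1]),nn[2]))
    e=np.array([nn[1],-nn[0],0]);e/=np.linalg.norm(e);s=(L)@e;lo,hi=np.percentile(s,[0.5,99.5]);print(" width",hi-lo,"mid s",(lo+hi)/2,"mean",s.mean(),"yaw dir",np.degrees(np.arctan2(nn[1],nn[0])))
    B=Q[(Q[:,2]>.012)&(Q[:,2]<.042)&(Q[:,1]>.06)]
    c,nn,g=plane(B,.002);nn*=np.sign(nn[1]);B=B[g];print("end",c.round(4),nn.round(4),g.sum(),"yaw",np.degrees(np.arctan2(nn[1],nn[0])))
    e=np.array([nn[1],-nn[0],0]);e/=np.linalg.norm(e);s=B@e;lo,hi=np.percentile(s,[0.5,99.5]);print(" width",hi-lo,"mid",(lo+hi)/2)
    mid=e*(lo+hi)/2; nh=nn[:2]/np.linalg.norm(nn[:2]); off=(c[:2]@nh); print(" endface centre",e[:2]*(lo+hi)/2+nh*off, "hinge", e[:2]*(lo+hi)/2+nh*(off-.013))
E
```

```text
bash:   596 Killed                     python3 - <<'E'
import numpy as np,cv2
def plane(Q,tol=.003,seed=0):
    rng=np.random.default_rng(seed);best=None;bc=-1
    for _ in range(600):
        a,b,c=Q[rng.choice(len(Q),3,replace=False)];n=np.cross(b-a,c-a);l=np.linalg.norm(n)
        if l<1e-9: continue
        n/=l;g=abs((Q-a)@n)<tol
        if g.sum()>bc:bc=g.sum();best=g
    G=Q[best];c=G.mean(0);n=np.linalg.svd(G-c)[2][2];return c,n,best
for n in("scene","side"):
    P=np.load(n+"P.npy")
    F=P.reshape(-1,3)
    W=F[(F[:,2]>.15)&(F[:,2]<.45)&(F[:,0]>.36)&(F[:,0]<.8)&(F[:,1]<.06)&(F[:,1]>-.28)]
    c,nn,g=plane(W,.006); print(n,"wall",c.round(3),nn.round(3),"y at x=.45",c[1]-nn[0]/nn[1]*(.45-c[0]),g.mean())
    S=F[(F[:,2]>.03)&(F[:,2]<.09)&(F[:,0]>.36)&(F[:,0]<.8)&(F[:,1]<.06)&(F[:,1]>-.28)]
    c,nn,g=plane(S,.005); print(n,"splash",c.round(3),nn.round(3),g.mean(),len(S))
    m=(P[...,0]>.36)&(P[...,0]<.53)&(P[...,1]>-.02)&(P[...,1]<.15)&(P[...,2]>.01)
    Q=P[m]
    L=Q[(Q[:,2]>.072)&(Q[:,2]<.135)&(Q[:,1]>.05)]
    c,nn,g=plane(L,.002); nn*=np.sign(nn[1]); L=L[g]; print("lid",c.round(4),nn.round(4),g.sum(),"angle",np.arctan2(np.hypot(nn[0],nn[1]),nn[2]))
    e=np.array([nn[1],-nn[0],0]);e/=np.linalg.norm(e);s=(L)@e;lo,hi=np.percentile(s,[0.5,99.5]);print(" width",hi-lo,"mid s",(lo+hi)/2,"mean",s.mean(),"yaw dir",np.degrees(np.arctan2(nn[1],nn[0])))
    B=Q[(Q[:,2]>.012)&(Q[:,2]<.042)&(Q[:,1]>.06)]
    c,nn,g=plane(B,.002);nn*=np.sign(nn[1]);B=B[g];print("end",c.round(4),nn.round(4),g.sum(),"yaw",np.degrees(np.arctan2(nn[1],nn[0])))
    e=np.array([nn[1],-nn[0],0]);e/=np.linalg.norm(e);s=B@e;lo,hi=np.percentile(s,[0.5,99.5]);print(" width",hi-lo,"mid",(lo+hi)/2)
    mid=e*(lo+hi)/2; nh=nn[:2]/np.linalg.norm(nn[:2]); off=(c[:2]@nh); print(" endface centre",e[:2]*(lo+hi)/2+nh*off, "hinge", e[:2]*(lo+hi)/2+nh*(off-.013))
E
```

SVD with full matrices ran out of memory; fixing that.

```bash
cat > fit.py <<'E'
import numpy as np,cv2
def plane(Q,tol=.003,seed=0):
    rng=np.random.default_rng(seed);best=None;bc=-1
    for _ in range(400):
        a,b,c=Q[rng.integers(0,len(Q),3)];n=np.cross(b-a,c-a);l=np.linalg.norm(n)
        if l<1e-9: continue
        n/=l;g=abs((Q-a)@n)<tol
        if g.sum()>bc:bc=g.sum();best=g
    G=Q[best];c=G.mean(0);n=np.linalg.eigh(np.cov((G-c).T))[1][:,0];return c,n,best
def ext(Q,nn):
    e=np.array([nn[1],-nn[0],0]);e/=np.linalg.norm(e);s=Q@e;lo,hi=np.percentile(s,[0.5,99.5]);return e,lo,hi
E
python3 - <<'E'
from fit import *
for n in("scene","side"):
    P=np.load(n+"P.npy")
    F=P.reshape(-1,3)
    W=F[(F[:,2]>.15)&(F[:,2]<.45)&(F[:,0]>.36)&(F[:,0]<.8)&(F[:,1]<.06)&(F[:,1]>-.28)][::5]
    c,nn,g=plane(W,.006); print(n,"wall",c.round(3),nn.round(3),"y at x=.45",c[1]-nn[0]/nn[1]*(.45-c[0]),g.mean())
    S=F[(F[:,2]>.03)&(F[:,2]<.09)&(F[:,0]>.36)&(F[:,0]<.8)&(F[:,1]<.06)&(F[:,1]>-.28)]
    c,nn,g=plane(S,.005); print(n,"splash",c.round(3),nn.round(3),g.mean(),len(S))
    m=(P[...,0]>.36)&(P[...,0]<.53)&(P[...,1]>-.02)&(P[...,1]<.15)&(P[...,2]>.01)
    Q=P[m]
    L=Q[(Q[:,2]>.072)&(Q[:,2]<.135)&(Q[:,1]>.05)]
    c,nn,g=plane(L,.002); nn*=np.sign(nn[1]); L=L[g]; print("lid",c.round(4),nn.round(4),g.sum(),"angle",np.arctan2(np.hypot(nn[0],nn[1]),nn[2]))
    e,lo,hi=ext(L,nn);print(" width",hi-lo,"mid s",(lo+hi)/2,"yaw",np.degrees(np.arctan2(nn[1],nn[0])))
    B=Q[(Q[:,2]>.012)&(Q[:,2]<.042)&(Q[:,1]>.06)]
    c,nn,g=plane(B,.002);nn*=np.sign(nn[1]);B=B[g];print("end",c.round(4),nn.round(4),g.sum(),"yaw",np.degrees(np.arctan2(nn[1],nn[0])))
    e,lo,hi=ext(B,nn);print(" width",hi-lo,"mid",(lo+hi)/2)
    nh=nn[:2]/np.linalg.norm(nn[:2]); off=(c[:2]@nh); print(" endface centre",e[:2]*(lo+hi)/2+nh*off, "hinge", e[:2]*(lo+hi)/2+nh*(off-.013))
E
```

```text
scene wall [ 0.577 -0.048  0.31 ] [ 0.501 -0.865  0.   ] y at x=.45 -0.12101786844004023 0.8367473618870267
scene splash [ 0.597 -0.012  0.061] [-0.5    0.866  0.012] 0.6159460976979225 3562
lid [0.45   0.0919 0.0999] [-0.3778  0.9238  0.0623] 530 angle 1.5084263895506906
 width 0.09492611311544397 mid s 0.44940073972851385 yaw 112.24108638526299
end [0.4407 0.1034 0.0266] [-0.3717  0.9252 -0.0763] 254 yaw 111.88905798144796
 width 0.09787178405196478 mid 0.448941069273214
 endface centre [0.44204719 0.10397285] hinge [0.44689373 0.09191006]
side wall [ 0.573 -0.05   0.309] [ 0.501 -0.865 -0.001] y at x=.45 -0.12129395764659544 0.7372855853144749
side splash [ 0.587 -0.018  0.064] [-0.5    0.866  0.001] 0.4104564962934062 5126
lid [0.4478 0.0917 0.1006] [-0.369   0.9268  0.0706] 747 angle 1.500120783582298
 width 0.09608409883636082 mid s 0.451597450119192 yaw 111.70921797784902
end [0.4416 0.1045 0.0274] [-0.3745  0.927  -0.0176] 375 yaw 111.99883704169274
 width 0.09832147180880485 mid 0.45014579265550136
 endface centre [0.44305395 0.1050487 ] hinge [0.44792359 0.09299521]
```

```bash
python3 - <<'E'
import numpy as np
F=np.concatenate([np.load(n+"P.npy").reshape(-1,3) for n in("scene","side")])
for y0 in np.arange(-1.0,.05,.05):
  o="%.2f "%y0
  for z0,z1 in((-.3,-.02),(.02,.15),(.15,.3),(.3,.5),(.5,.8)):
    m=F[(F[:,1]>y0)&(F[:,1]<y0+.05)&(F[:,2]>z0)&(F[:,2]<z1)&(F[:,0]>.15)]
    o+= "   --   " if len(m)<5 else "%7.3f(%d)"%(np.percentile(m[:,0],1),len(m))
  print(o)
E
python3 - <<'E'
import cv2,numpy as np
a=cv2.imread("pics/scene0.png")[0:320,330:640];cv2.imwrite("pics/arm.png",cv2.resize(a,None,fx=1.8,fy=1.8))
E
```

```text
-1.00   0.179(2811)  0.179(1062)   --      --      --   
-0.95    --      --      --      --      --   
-0.90    --      --      --      --      --   
-0.85    --      --      --      --      --   
-0.80    --      --      --      --      --   
-0.75    --      --      --      --      --   
-0.70    --      --      --      --      --   
-0.65    --      --     0.255(78)   --      --   
-0.60    --      --     0.219(75)  0.220(26)   --   
-0.55    --      --     0.210(111)  0.210(98)   --   
-0.50    --      --      --      --      --   
-0.45    --      --      --      --      --   
-0.40    --      --      --      --      --   
-0.35    --      --      --      --      --   
-0.30   0.380(82)  0.375(368)  0.380(74)  0.380(111)   --   
-0.25   0.379(1998)  0.380(1349)  0.380(1951)  0.380(2712)   --   
-0.20   0.387(2978)  0.388(2198)  0.388(3161)  0.388(4509)   --   
-0.15   0.419(1761)  0.420(3004)  0.420(4713)  0.420(6857)   --   
-0.10   0.397(515)  0.467(3506)  0.483(5450)  0.484(7646)   --   
-0.05   0.366(576)  0.439(4495)  0.571(5167)  0.571(6997)   --   
0.00   0.330(547)  0.417(4165)  0.657(4720)  0.656(5368)   --
```

View pics/arm.png

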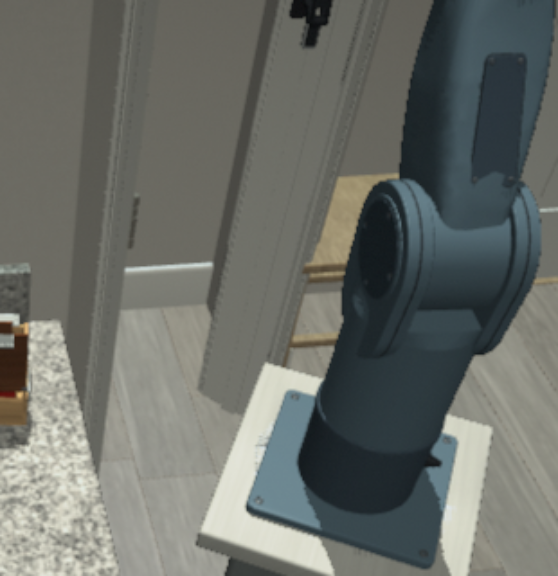

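```bash
python3 - <<'E'
import numpy as np
v,u=np.mgrid[0:480,0:640]
for n in("scene","wrist"):
    z=np.load(n+"0.npz");d=z["d"];P=(np.stack([(u-z["cx"])/z["f"]*d,(v-z["cy"])/z["f"]*d,d],-1)-z["t"])@z["R"]
    pts={"scene":[(480,60),(485,120),(460,190),(445,220),(500,10),(520,110),(398,100),(385,250),(600,150)],"wrist":[(440,215),(520,260),(600,320),(460,180),(630,210),(600,100),(585,50),(150,130),(230,30),(210,35),(550,360),(100,180),(250,10)]}[n]
    for p in pts: print(n,p,d[p[1],p[0]].round(3),P[p[1],p[0]].round(3))
E
```

```text
scene (480, 60) 2.119 [ 0.319 -0.997 -0.11 ]
scene (485, 120) 2.242 [ 0.25  -0.968 -0.326]
scene (460, 190) 2.543 [ 0.282 -0.988 -0.706]
scene (445, 220) 2.699 [ 0.316 -0.992 -0.902]
scene (500, 10) 1.527 [ 0.241 -0.55   0.289]
scene (520, 110) 2.502 [ 0.15  -1.282 -0.453]
scene (398, 100) 1.428 [ 0.387 -0.209  0.191]
scene (385, 250) 1.86 [ 0.381 -0.241 -0.37 ]
scene (600, 150) 1.026 [-0.043  0.045  0.366]
wrist (440, 215) 1.176 [ 0.219 -0.97  -0.781]
wrist (520, 260) 0.729 [ 0.239 -0.976 -0.322]
wrist (600, 320) 0.514 [ 0.233 -0.974 -0.097]
wrist (460, 180) 1.217 [ 0.328 -1.    -0.849]
wrist (630, 210) 1.02 [ 0.419 -1.337 -0.633]
wrist (600, 100) 1.095 [ 0.651 -1.215 -0.783]
wrist (585, 50) 1.126 [ 0.764 -1.146 -0.851]
wrist (150, 130) 1.147 [ 0.123 -0.146 -0.813]
wrist (230, 30) 1.018 [ 0.433 -0.283 -0.744]
wrist (210, 35) 0.952 [ 0.398 -0.264 -0.669]
wrist (550, 360) 0.93 [ 0.048 -1.23  -0.455]
wrist (100, 180) 1.041 [-0.017 -0.118 -0.67 ]
wrist (250, 10) 1.088 [ 0.507 -0.291 -0.835]
```

```bash
python3 - <<'E'
import numpy as np
F=np.concatenate([np.load(n+"P.npy").reshape(-1,3) for n in("scene","side")])
a=F[:,0]*.866+F[:,1]*.5; b=-.5*F[:,0]+.866*F[:,1]
for z0,z1 in((.3,.45),(.46,.5),(.5,.6),(.6,.9)):
    for b0 in np.arange(-.4,1.0,.1):
        m=(F[:,2]>z0)&(F[:,2]<z1)&(b>b0)&(b<b0+.1)&(a>.15)
        if m.sum()>20: print(z0,"b%.1f"%b0,m.sum(),"a",np.percentile(a[m],[.5,50,99.5]).round(3))
print("wall b",-.5*.577+.866*-.048,"hinge a,b",.866*.4475+.5*.0927,-.5*.4475+.866*.0927)
E
```

```text
0.3 b-0.4 35422 a [0.215 0.45  0.959]
0.3 b-0.3 833 a [0.956 0.96  0.965]
0.3 b-0.2 972 a [0.956 0.96  0.965]
0.3 b-0.1 1138 a [0.951 0.96  0.965]
0.3 b-0.0 1428 a [0.951 0.96  0.965]
0.3 b0.1 1680 a [0.956 0.961 0.965]
0.3 b0.2 1173 a [0.956 0.961 0.965]
0.46 b-0.4 1243 a [0.214 0.413 0.631]
0.46 b-0.3 49 a [0.631 0.631 0.631]
0.46 b-0.2 67 a [0.631 0.631 0.631]
0.46 b-0.1 275 a [0.63  0.633 0.636]
0.46 b-0.0 924 a [0.63  0.633 0.64 ]
0.46 b0.1 1324 a [0.631 0.633 0.636]
0.46 b0.2 1752 a [0.631 0.633 0.636]
0.46 b0.3 1897 a [0.631 0.633 0.636]
0.46 b0.4 246 a [0.631 0.632 0.633]
0.46 b0.5 427 a [0.631 0.632 0.632]
0.5 b-0.3 60 a [0.631 0.631 0.638]
0.5 b-0.2 328 a [0.631 0.635 0.639]
0.5 b-0.1 251 a [0.631 0.633 0.639]
0.5 b-0.0 793 a [0.606 0.631 0.635]
0.5 b0.1 2072 a [0.631 0.634 0.639]
0.5 b0.2 3715 a [0.631 0.635 0.643]
0.5 b0.3 3890 a [0.61  0.634 0.643]
0.5 b0.4 2909 a [0.605 0.632 0.639]
0.5 b0.5 3225 a [0.631 0.639 0.639]
0.5 b0.6 1073 a [0.632 0.639 0.64 ]
0.6 b-0.0 341 a [0.631 0.631 0.632]
0.6 b0.1 1336 a [0.631 0.639 0.639]
0.6 b0.2 2072 a [0.638 0.639 0.639]
0.6 b0.3 2497 a [0.631 0.638 0.639]
0.6 b0.4 12062 a [0.631 0.632 0.639]
0.6 b0.5 22836 a [0.639 0.639 0.64 ]
0.6 b0.6 37669 a [0.639 0.639 0.64 ]
0.6 b0.7 6489 a [0.639 0.639 0.64 ]
wall b -0.330068 hinge a,b 0.433885 -0.14347179999999998
```

Request:
jog_arm(steps=[[0, 0, 20, 0], [0, 0, 40, 0]], fingers=1)

```text
clock: 0.32
position: [0.2862, -0.5845, 0.4035]
orientation: [[0.383, -0.002, 0.924], [-0.924, 0.002, 0.383], [-0.002, -1.0, -0.001]]
force: [0.2, 1.3, 0.8]
opening: 0.0642
```

```bash
python3 - <<'E'
from h import *
s=ctrl.get_state(); print(s["clock"],s["qpos"].round(3),s["position"].round(4),s["opening"])
E
```

```text
0.3167 [ 1.053  0.54  -0.01   1.535  0.007  1.069 -0.137] [ 0.2862 -0.5845  0.4035] 0.064171391026954
```

```bash
python3 - <<'E'
import numpy as np
F=np.concatenate([np.load(n+"P.npy").reshape(-1,3) for n in("scene","side")])
F=F[(F[:,2]>.12)&(F[:,2]<.5)&(F[:,0]>.3)&(F[:,1]<-.0)&(F[:,1]>-.4)]
for y0 in np.arange(-.32,0,.015):
    m=F[(F[:,1]>y0)&(F[:,1]<y0+.015)]
    if len(m)>10:
        x=np.percentile(m[:,0],[1,50,99]); print("%.3f"%y0,len(m),x.round(3),"r",np.hypot(x[0],y0+.0075).round(3))
E
```

```text
-0.275 43 [0.375 0.38  0.389] r 0.461
-0.260 742 [0.378 0.382 0.387] r 0.455
-0.245 1709 [0.38  0.385 0.39 ] r 0.448
-0.230 1622 [0.384 0.389 0.394] r 0.444
-0.215 1159 [0.386 0.39  0.408] r 0.438
-0.200 4049 [0.387 0.399 0.414] r 0.433
-0.185 1762 [0.409 0.414 0.419] r 0.446
-0.170 1800 [0.413 0.418 0.423] r 0.444
-0.155 1830 [0.417 0.422 0.427] r 0.443
-0.140 3716 [0.422 0.432 0.448] r 0.442
-0.125 4502 [0.438 0.456 0.473] r 0.454
-0.110 4390 [0.464 0.482 0.499] r 0.475
-0.095 4274 [0.49  0.507 0.525] r 0.498
-0.080 4247 [0.516 0.534 0.551] r 0.521
-0.065 4081 [0.542 0.56  0.577] r 0.545
-0.050 4016 [0.568 0.586 0.604] r 0.57
-0.035 3907 [0.594 0.611 0.629] r 0.594
-0.020 3864 [0.62  0.637 0.655] r 0.62
-0.005 1268 [0.644 0.655 0.666] r 0.644
```

Request:
jog_arm(steps=[[-40, 0, 0, 0], [-80, 0, -5, 0], [-120, 0, -5, 0], [-160, 0, -10, 0], [-200, 0, -10, 0], [-200, 0, -10, 0]])

```text
clock: 0.82
position: [0.1967, -0.3966, 0.4018]
orientation: [[0.383, -0.007, 0.924], [-0.924, 0.01, 0.383], [-0.013, -1.0, -0.003]]
force: [-0.4, 0.2, -0.6]
opening: -0.0
```

```bash
python3 - <<'E'
from h import *
s=ctrl.get_state(); print(s["clock"],s["qpos"].round(3),s["position"].round(4),s["opening"])
E
```

```text
0.8167 [ 1.043  0.191 -0.038  2.057  0.01   0.906 -0.179] [ 0.1967 -0.3966  0.4018] -8.568220382194154e-06
```

Request:
jog_arm(steps=[[-37, 0, -2, 0], [-74, 0, -4, 0], [-95, 0, 23, 0], [-116, 0, 51, 0], [-135, 0, 84, 0], [-154, 0, 116, 0], [-173, 0, 143, 0], [-192, 0, 169, 0]])

```text
clock: 1.48
position: [0.2802, -0.153, 0.404]
orientation: [[0.383, -0.007, 0.924], [-0.924, 0.01, 0.383], [-0.012, -1.0, -0.002]]
force: [0.6, -0.9, 0.1]
opening: 0.0001
```

```bash
python3 - <<'E'
from h import *
s=ctrl.get_state(); print(s["clock"],s["qpos"].round(3),s["position"].round(4),s["force"])
I=info("scene");p,d=ctrl.camera("scene");cv2.imwrite("pics/s1.png",p[...,::-1])
E
```

```text
1.4833 [ 0.741 -0.031 -0.367  2.298 -0.023  0.883 -0.788] [ 0.2802 -0.153   0.404 ] [ 0.63739529 -0.9242345   0.09123363]
```

View pics/s1.png

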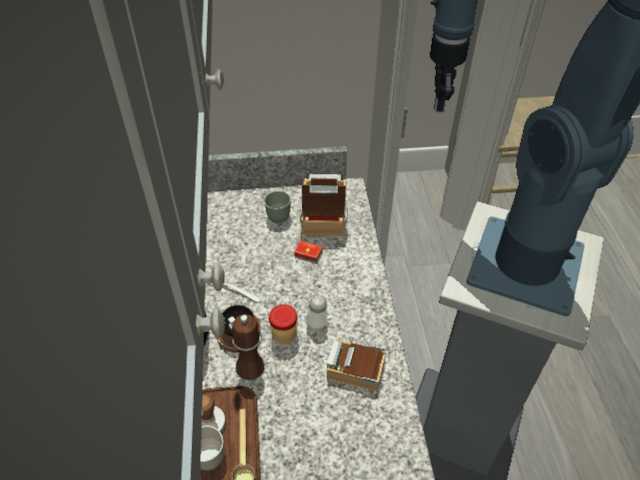

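Request:
jog_arm(steps=[[-28, 0, 26, 0], [-56, 0, 54, 0], [-80, 0, 80, 0], [-105, 0, 108, 0], [-130, 0, 135, 0], [-154, 0, 162, 0], [-177, 0, 185, 0], [-195, 0, 215, 0], [-208, 0, 249, 0], [-208, 0, 249, 0]])

```text
clock: 2.37
position: [0.4349, 0.1439, 0.4074]
orientation: [[0.392, -0.002, 0.92], [-0.92, 0.017, 0.392], [-0.017, -1.0, 0.005]]
force: [0.8, 1.7, 1.3]
opening: -0.0001
```

```bash
python3 - <<'E'
from h import *
s=ctrl.get_state(); print(s["clock"],s["qpos"].round(3),s["position"].round(4),s["force"])
p,d=ctrl.camera("side");cv2.imwrite("pics/sd2.png",p[...,::-1])
I=info("wrist");p,d=ctrl.camera("wrist");cv2.imwrite("pics/w2.png",p[...,::-1]);np.savez("w2.npz",p=p,d=d,f=I[0],cx=I[1],cy=I[2],R=I[3],t=I[4])
E
```

```text
2.3667 [ 0.214  0.282 -0.725  1.992  0.21   0.941 -1.783] [0.4349 0.1439 0.4074] [0.81436655 1.7374372  1.31855833]
```

View pics/sd2.png

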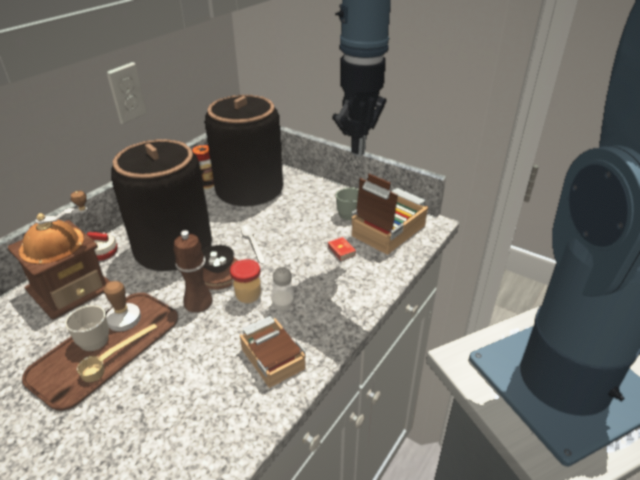

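View pics/w2.png

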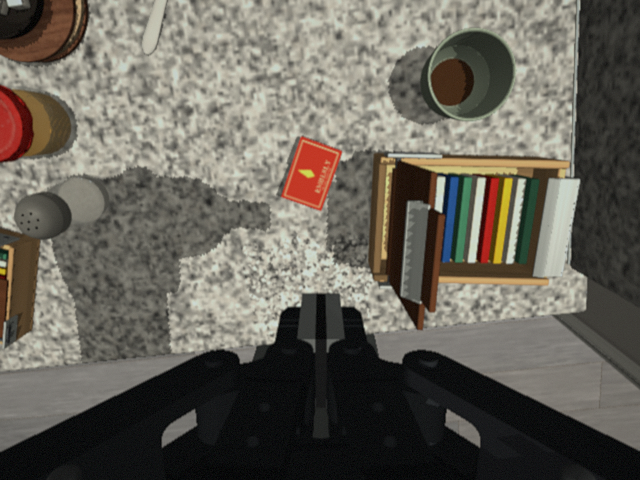

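```bash
python3 - <<'E'
import numpy as np
z=np.load("w2.npz");d=z["d"];v,u=np.mgrid[0:480,0:640]
P=(np.stack([(u-z["cx"])/z["f"]*d,(v-z["cy"])/z["f"]*d,d],-1)-z["t"])@z["R"]
for p in [(302,300),(322,300),(340,300),(322,320),(303,320),(341,320),(200,300),(322,296)]: print(p,P[p[1],p[0]].round(4))
th=np.radians(112);bx=np.array([np.cos(th),np.sin(th)]);by=np.array([-bx[1],bx[0]]);H=np.array([.4475,.0927])
B=np.stack([(P[...,:2]-H)@bx+.058,(P[...,:2]-H)@by],-1)
m=(abs(B[...,0])<.12)&(abs(B[...,1])<.09)
def q(name,mm):
    print(name,mm.sum(),"bx",np.percentile(B[...,0][mm],[1,50,99]).round(4),"by",np.percentile(B[...,1][mm],[1,50,99]).round(4),"z",np.percentile(P[...,2][mm],[1,50,99]).round(4))
lip=m&(P[...,2]>.061)&(P[...,2]<.075)&(B[...,0]<-.04);q("lip",lip)
w=m&(P[...,2]>.047)&(P[...,2]<.057);q("walltop",w)
# longside walls as function of bx
for x0 in (-.04,-.02,.0,.02):
    k=w&(abs(B[...,0]-x0)<.003); s=np.sort(B[...,1][k]); print(x0,s[:3].round(4),s[-3:].round(4))
q("lidtop",m&(P[...,2]>.14))
# lip inner edge line
for y0 in(-.03,-.015,0,.015,.03):
    k=lip&(abs(B[...,1]-y0)<.003); print("lip",y0,B[...,0][k].max().round(4),B[...,0][k].min().round(4))
E
```

```text
(302, 300) [0.4391 0.1542 0.244 ]
(322, 300) [0.4418 0.148  0.244 ]
(340, 300) [0.4443 0.1425 0.244 ]
(322, 320) [0.4417 0.1478 0.259 ]
(303, 320) [0.4395 0.1531 0.2591]
(341, 320) [0.4444 0.1427 0.2597]
(200, 300) [0.2986 0.2182 0.0015]
(322, 296) [0.4421 0.1482 0.2412]
lip 5556 bx [-0.1151 -0.0712 -0.0506] by [-0.0875 -0.0104  0.0449] z [0.0613 0.0658 0.0747]
walltop 5280 bx [-0.1149 -0.0253  0.0708] by [-0.088  -0.0339  0.0481] z [0.0471 0.0529 0.0568]
-0.04 [-0.0514 -0.0514 -0.0514] [0.0475 0.0478 0.0479]
-0.02 [-0.0515 -0.0515 -0.0515] [0.0479 0.0482 0.0484]
0.0 [-0.0839 -0.0838 -0.0838] [0.0476 0.0476 0.0478]
0.02 [-0.0832 -0.0832 -0.0825] [0.0471 0.0476 0.0477]
lidtop 43628 bx [0.0509 0.095  0.1195] by [-0.072  -0.0168  0.0192] z [0.1414 0.3039 0.3764]
lip -0.03 -0.0501 -0.1065
lip -0.015 -0.0503 -0.1079
lip 0 -0.05 -0.11
lip 0.015 -0.0499 -0.1119
lip 0.03 -0.0503 -0.1141
```

Request:
jog_arm(steps=[[0, 35, -3, 0], [0, 70, -6, 0], [8, 105, -6, 0], [20, 124, -6, 0], [28, 126, -6, 0], [28, 126, -6, 0]])

```text
clock: 2.97
position: [0.4364, 0.111, 0.2796]
orientation: [[0.387, -0.009, 0.922], [-0.922, 0.011, 0.387], [-0.013, -1.0, -0.004]]
force: [0.2, -0.5, -0.0]
opening: 0.0002
```

```bash
cat > st.py <<'E'
from h import *
import sys
def report(cam=True,name="x",crop=None):
    s=ctrl.get_state(); th=np.radians(112);bx=np.array([np.cos(th),np.sin(th)]);by=np.array([-bx[1],bx[0]]);H=np.array([.4492,.0934])
    p=s["position"];R=np.array(s["orientation"]);tip=p+.173*R[:,1]
    print("t",round(s["clock"],2),"tip o",((tip[:2]-H)@bx*1000).round(1),"lat",((tip[:2]-H)@by*1000).round(1),"z",(tip[2]*1000).round(1),"F box",(s["force"][:2]@bx).round(1),(s["force"][:2]@by).round(1),s["force"][2].round(1),"yaw err",np.degrees(np.arctan2(R[1,0],R[0,0])+np.pi-th).round(2),"tilt",R[2,0].round(3),R[2,2].round(3))
    print("q",s["qpos"].round(2))
    if cam:
        ims=[]
        for n in("side","wrist"):
            im,d=ctrl.camera(n); im=np.ascontiguousarray(im[...,::-1])
            c=im[150:270,310:450] if n=="side" else im[100:400,220:620]
            ims.append(cv2.resize(c,(400,int(400*c.shape[0]/c.shape[1])),interpolation=cv2.INTER_CUBIC))
        h=max(i.shape[0] for i in ims)
        cv2.imwrite(f"pics/{name}.png",np.hstack([cv2.copyMakeBorder(i,0,h-i.shape[0],0,0,cv2.BORDER_CONSTANT) for i in ims]))
if __name__=="__main__": report(len(sys.argv)>1,*(sys.argv[1:2]))
E
python3 st.py a1
```

```text
t 2.97 tip o 23.4 lat 6.0 z 106.6 F box -0.5 0.1 -0.0 yaw err 0.74 tilt -0.013 -0.004
q [ 0.16  0.48 -0.6   2.11  0.41  0.67 -1.9 ]
```

View pics/a1.png

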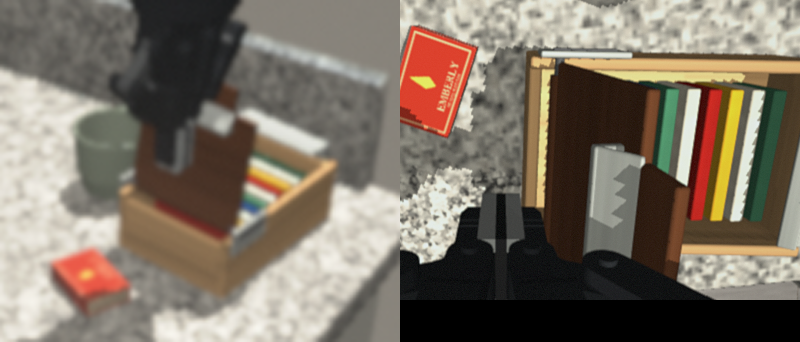

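Request:
jog_arm(steps=[[8, -2, 3, 0], [16, -3, 6, 0], [24, -3, 6, 0], [33, -1, 6, 0], [42, 2, 6, 0], [42, 2, 6, 0]])

```text
clock: 3.57
position: [0.4594, 0.0744, 0.2782]
orientation: [[0.385, -0.005, 0.923], [-0.923, 0.012, 0.385], [-0.013, -1.0, -0.0]]
force: [0.4, -0.9, 0.4]
opening: 0.0002
```

```bash
python3 st.py a2
```

```text
t 3.57 tip o -19.2 lat -2.2 z 105.2 F box -1.0 -0.0 0.4 yaw err 0.66 tilt -0.013 -0.0
q [ 0.23  0.5  -0.59  2.08  0.42  0.68 -1.81]
```

View pics/a2.png

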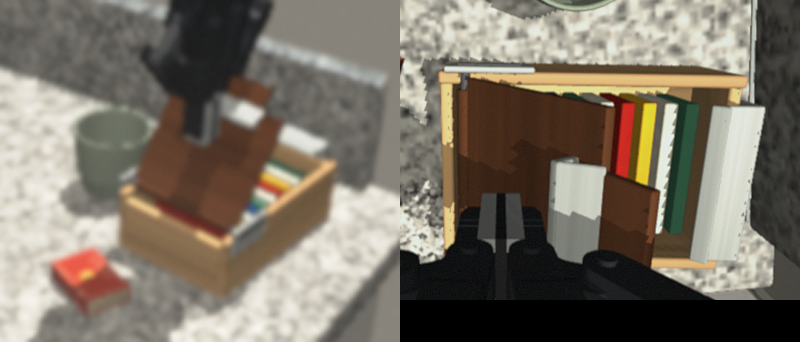

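Request:
jog_arm(steps=[[6, 4, 0, 0], [11, 9, 0, 0], [16, 15, 0, 0], [20, 20, 0, 0], [24, 26, 0, 0], [26, 32, 0, 0], [27, 37, 0, 0], [28, 40, 0, 0], [28, 40, 0, 0]])

```text
clock: 4.42
position: [0.4691, 0.0509, 0.2374]
orientation: [[0.387, -0.007, 0.922], [-0.922, 0.013, 0.387], [-0.014, -1.0, -0.001]]
force: [-0.2, -0.0, 0.1]
opening: -0.0
```

```bash
python3 st.py a3
```

```text
t 4.42 tip o -44.4 lat -2.3 z 64.4 F box 0.0 0.2 0.1 yaw err 0.78 tilt -0.014 -0.001
q [ 0.23  0.58 -0.54  2.08  0.48  0.61 -1.81]
```

View pics/a3.png

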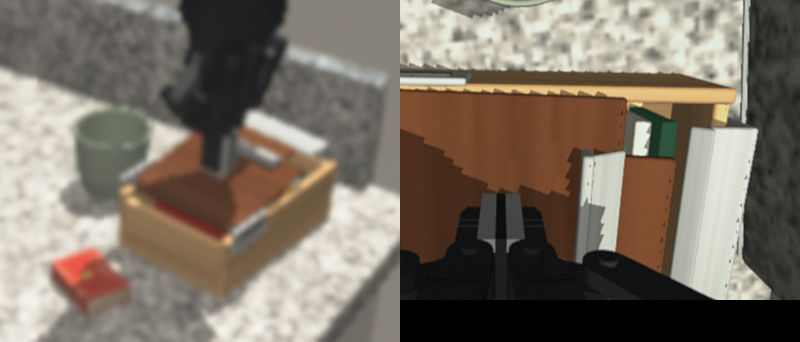

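Request:
jog_arm(steps=[[2, 3, -1, 0], [3, 6, -2, 0], [3, 8, -2, 0], [3, 8, -2, 0]])

```text
clock: 4.85
position: [0.4686, 0.0478, 0.231]
orientation: [[0.387, -0.005, 0.922], [-0.922, 0.011, 0.387], [-0.013, -1.0, -0.001]]
force: [-3.9, -1.1, 17.9]
opening: 0.0002
```

```bash
python3 st.py a4
```

```text
t 4.85 tip o -47.4 lat -0.8 z 58.0 F box 0.5 4.1 17.9 yaw err 0.79 tilt -0.013 -0.001
q [ 0.23  0.59 -0.53  2.09  0.5   0.59 -1.81]
```

View pics/a4.png

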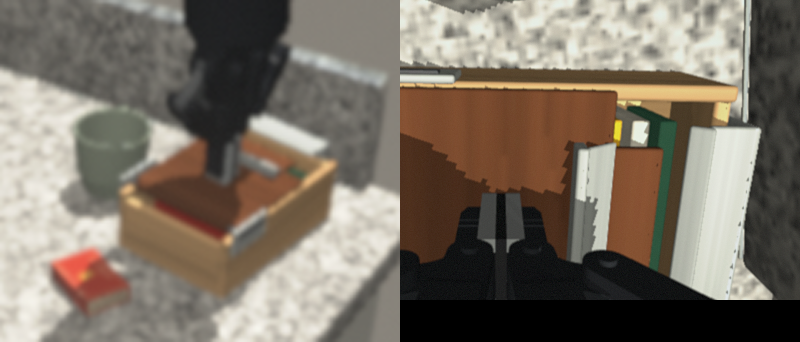

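Request:
jog_arm(steps=[[3, 0.3, 0, 0], [6, 0.3, 0, 0], [9, 0.3, 0, 0], [12, 0.3, 0, 0], [15, 0.3, 0, 0], [18, 0.3, 0, 0], [20, 0.3, 0, 0]])

```text
clock: 5.53
position: [0.4761, 0.0317, 0.231]
orientation: [[0.389, -0.005, 0.921], [-0.921, 0.015, 0.389], [-0.016, -1.0, 0.001]]
force: [-5.2, 9.5, 11.2]
opening: 0.0001
```

```bash
python3 st.py a5
```

```text
t 5.53 tip o -64.5 lat -2.0 z 58.0 F box 10.8 1.3 11.2 yaw err 0.91 tilt -0.016 0.001
q [ 0.27  0.6  -0.53  2.07  0.49  0.6  -1.77]
```

View pics/a5.png

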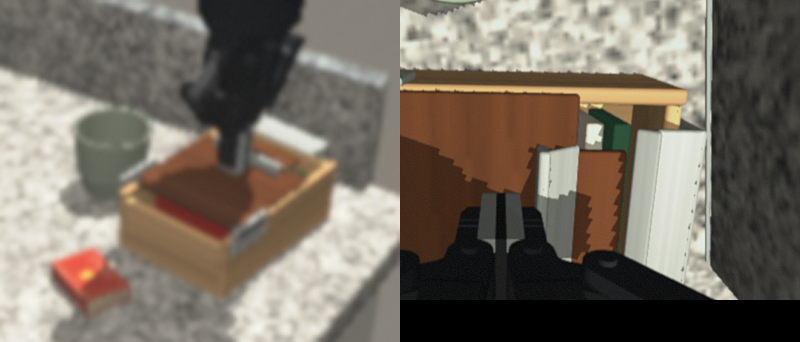

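Request:
jog_arm(steps=[[3, 0.2, 0, 0], [5, 0.2, 0, 0], [8, 0.2, 0, 0], [11, 0.2, 0, 0], [14, 0.2, 0, 0], [14, 0.2, 0, 0]])

```text
clock: 6.13
position: [0.4808, 0.0209, 0.2309]
orientation: [[0.391, -0.006, 0.92], [-0.92, 0.018, 0.391], [-0.019, -1.0, 0.001]]
force: [-6.2, 7.2, 12.9]
opening: 0.0002
```

```bash
python3 st.py a6
```

```text
t 6.13 tip o -75.8 lat -2.3 z 58.0 F box 9.0 3.0 12.9 yaw err 1.02 tilt -0.019 0.001
q [ 0.3   0.6  -0.53  2.06  0.49  0.61 -1.74]
```

View pics/a6.png

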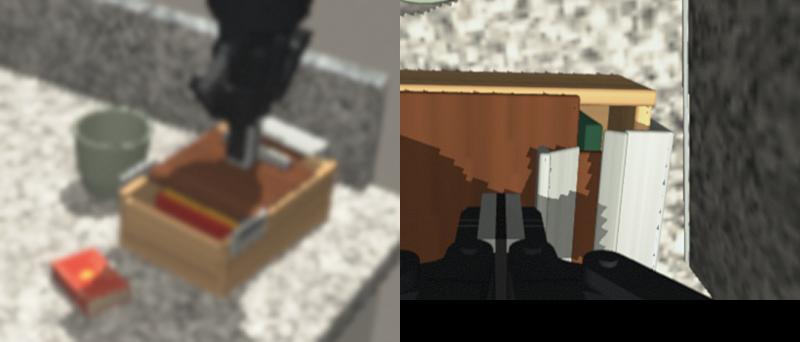

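Request:
jog_arm(steps=[[3, 0.1, 0, 0], [6, 0.1, 0, 0], [9, 0.1, 0, 0], [11, 0.1, 0, 0], [12.5, 0.1, 0, 0], [13, 0.1, 0, 0]])

```text
clock: 6.73
position: [0.484, 0.0135, 0.2309]
orientation: [[0.395, -0.009, 0.919], [-0.918, 0.024, 0.395], [-0.025, -1.0, 0.001]]
force: [-11.0, 15.6, 15.9]
opening: -0.0
```

```bash
python3 st.py a7
```

```text
t 6.73 tip o -82.7 lat -2.4 z 57.9 F box 18.5 4.4 15.9 yaw err 1.25 tilt -0.025 0.001
q [ 0.32  0.61 -0.54  2.05  0.49  0.61 -1.71]
```

View pics/a7.png

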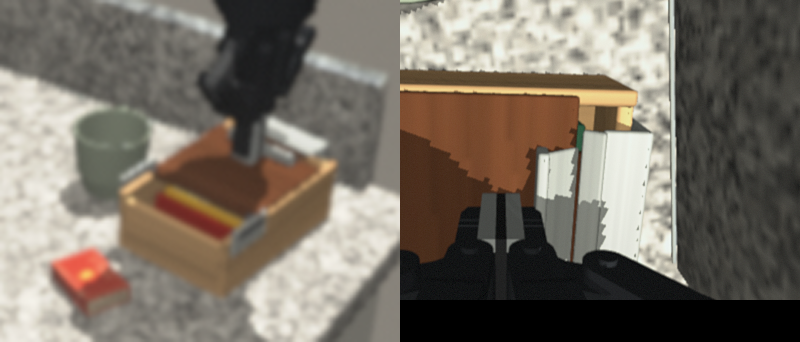

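Request:
jog_arm(steps=[[2, -0.1, 0, 0], [4, -0.1, 0, 0], [6, -0.1, 0, 0], [7, -0.1, 0, 0], [7, -0.1, 0, 0]])

```text
clock: 7.25
position: [0.4846, 0.0122, 0.2309]
orientation: [[0.399, -0.013, 0.917], [-0.916, 0.03, 0.399], [-0.033, -0.999, 0.0]]
force: [-10.0, 15.9, 11.9]
opening: -0.0003
```

```bash
python3 st.py a8; python3 - <<'E'
from h import *
I=info("wrist");p,d=ctrl.camera("wrist");cv2.imwrite("pics/w8.png",cv2.resize(p[200:400,370:620],None,fx=3,fy=3)[...,::-1])
P=grid("wrist",d,I);th=np.radians(112);bx=np.array([np.cos(th),np.sin(th)]);by=np.array([-bx[1],bx[0]]);H=np.array([.4492,.0934])
B=np.stack([(P[...,:2]-H)@bx+.058,(P[...,:2]-H)@by],-1)
lip=(d>0)&(P[...,2]>.062)&(P[...,2]<.071)&(B[...,0]<-.03)&(B[...,0]>-.08)&(abs(B[...,1])<.035)
for y0 in(-.034,-.02,-.01,0,.01,.02):
    k=lip&(abs(B[...,1]-y0)<.003)
    if k.any(): 
        s=np.argsort(B[...,0][k]);bb=B[...,0][k][s];zz=P[...,2][k][s]; print(y0,[(round(a*1000,1),round(b*1000,1)) for a,b in zip(bb[::max(1,len(bb)//12)],zz[::max(1,len(bb)//12)])])
E
```

```text
t 7.25 tip o -82.8 lat -2.3 z 58.0 F box 18.5 3.3 11.9 yaw err 1.53 tilt -0.033 0.0
q [ 0.33  0.61 -0.54  2.05  0.48  0.62 -1.7 ]
-0.034 [(np.float64(-74.1), np.float64(64.1)), (np.float64(-71.9), np.float64(64.7)), (np.float64(-70.0), np.float64(65.0)), (np.float64(-68.0), np.float64(65.1)), (np.float64(-66.1), np.float64(64.6)), (np.float64(-64.2), np.float64(65.2)), (np.float64(-62.3), np.float64(65.0)), (np.float64(-60.4), np.float64(65.0)), (np.float64(-57.8), np.float64(67.8)), (np.float64(-56.0), np.float64(68.4)), (np.float64(-54.3), np.float64(67.4)), (np.float64(-52.6), np.float64(66.9)), (np.float64(-50.6), np.float64(66.6))]
-0.02 [(np.float64(-74.0), np.float64(64.3)), (np.float64(-71.1), np.float64(66.2)), (np.float64(-68.4), np.float64(64.8)), (np.float64(-65.7), np.float64(65.6)), (np.float64(-63.1), np.float64(66.0)), (np.float64(-60.6), np.float64(64.3)), (np.float64(-57.2), np.float64(68.1)), (np.float64(-54.8), np.float64(66.6)), (np.float64(-52.4), np.float64(66.1)), (np.float64(-44.6), np.float64(63.6)), (np.float64(-41.5), np.float64(65.1)), (np.float64(-38.6),
[... 895 characters left out ...]
at64(-54.9), np.float64(67.3)), (np.float64(-53.0), np.float64(66.7)), (np.float64(-50.9), np.float64(64.0)), (np.float64(-43.0), np.float64(63.7)), (np.float64(-40.2), np.float64(66.1))]
0.01 [(np.float64(-73.9), np.float64(64.3)), (np.float64(-72.9), np.float64(64.7)), (np.float64(-72.1), np.float64(64.9)), (np.float64(-71.0), np.float64(64.9)), (np.float64(-69.8), np.float64(65.5)), (np.float64(-53.8), np.float64(66.2)), (np.float64(-53.2), np.float64(66.1)), (np.float64(-52.7), np.float64(66.3)), (np.float64(-52.3), np.float64(65.8)), (np.float64(-51.7), np.float64(66.1)), (np.float64(-51.3), np.float64(65.7)), (np.float64(-50.8), np.float64(64.7)), (np.float64(-45.3), np.float64(62.4))]
```

View pics/w8.png

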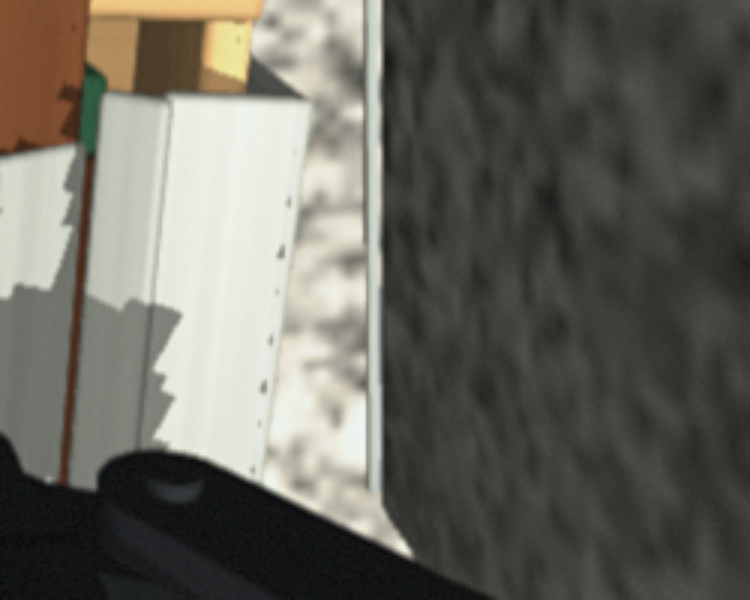

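Request:
jog_arm(steps=[[0.5, -0.8, 0, 0], [0, -2, 0, 0], [-2, -6, 0, 0], [-6, -15, 0, 0], [-8, -35, 0, 0], [-8, -60, 0, 0], [-8, -90, 0, 0], [-8, -90, 0, 0]])

```text
clock: 8.07
position: [0.4846, 0.0167, 0.3262]
orientation: [[0.398, -0.004, 0.917], [-0.917, 0.029, 0.398], [-0.029, -1.0, 0.008]]
force: [1.1, -0.5, 1.0]
opening: -0.0001
```

```bash
python3 st.py a9; python3 - <<'E'
from h import *
th=np.radians(112);bx=np.array([np.cos(th),np.sin(th)]);by=np.array([-bx[1],bx[0]]);H=np.array([.4492,.0934])
I=info("wrist");p,d=ctrl.camera("wrist");cv2.imwrite("pics/w9.png",p[...,::-1])
P=grid("wrist",d,I)
B=np.stack([(P[...,:2]-H)@bx+.058,(P[...,:2]-H)@by],-1)
for y0 in(-.04,-.02,.02):
    k=(d>0)&(B[...,0]<.08)&(B[...,0]>-.08)&(abs(B[...,1]-y0)<.002)&(P[...,2]<.1)
    if k.any():
        x=B[...,0][k];z=P[...,2][k]
        for a in range(-80,80,6):
            j=abs(x*1000-a)<1
            if j.any(): print(y0,a,(np.median(z[j])*1000).round(1),end=' | ')
        print()
E
```

```text
t 8.07 tip o -79.4 lat -5.2 z 153.3 F box -0.9 -0.8 1.0 yaw err 1.47 tilt -0.029 0.008
q [ 0.42  0.45 -0.66  2.    0.34  0.8  -1.59]
-0.04 -68 50.2 | -0.04 -62 11.2 | -0.04 -56 10.4 | -0.04 -50 61.3 | -0.04 -44 61.6 | -0.04 -38 61.2 | -0.04 -32 60.7 | -0.04 -26 60.7 | -0.04 -20 60.4 | -0.04 -14 60.1 | -0.04 -8 59.8 | -0.04 -2 59.6 | -0.04 4 59.7 | -0.04 10 59.4 | -0.04 16 58.9 | -0.04 22 58.9 | -0.04 28 58.6 | -0.04 34 59.5 | -0.04 40 58.1 | -0.04 52 10.3 | -0.04 58 9.9 | -0.04 64 33.4 | -0.04 70 47.9 | 
-0.02 -74 64.9 | -0.02 -68 65.2 | -0.02 -62 65.1 | -0.02 -56 68.2 | -0.02 -50 62.5 | -0.02 -44 66.4 | -0.02 -38 70.3 | -0.02 -32 60.8 | -0.02 -26 60.6 | -0.02 -20 60.4 | -0.02 -14 60.0 | -0.02 -8 60.0 | -0.02 -2 59.6 | -0.02 4 59.6 | -0.02 10 59.3 | -0.02 16 59.1 | -0.02 22 58.7 | -0.02 28 58.8 | -0.02 34 59.3 | -0.02 40 58.0 | -0.02 46 44.3 | -0.02 58 10.2 | -0.02 64 28.4 | -0.02 70 47.8 | 
0.02 -74 65.3 | 0.02 -68 64.8 | 0.02 -62 65.1 | 0.02 -56 68.1 | 0.02 -50 61.9 | 0.02 -44 66.1 | 0.02 -38 69.9 | 0.02 -32 60.9 | 0.02 -26 60.6 | 0.02 -20 60.6 | 0.02 -14 60.3 | 0.02 -8 59.8 | 0.02 -2 59.8 | 0.02 4 59.6 | 0.02 10 59.3 | 0.02 16 58.8 | 0.02 22 58.6 | 0.02 28 58.4 | 0.02 34 59.9 | 0.02 40 58.2 | 0.02 46 44.1 | 0.02 58 9.9 | 0.02 64 25.7 | 0.02 70 48.1 |
```

View pics/a9.png

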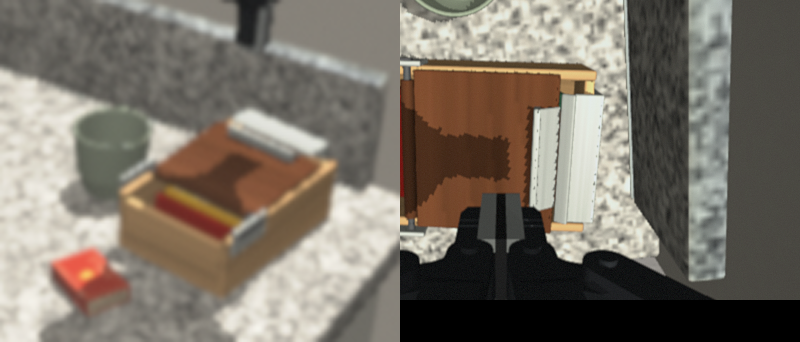

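View pics/w9.png

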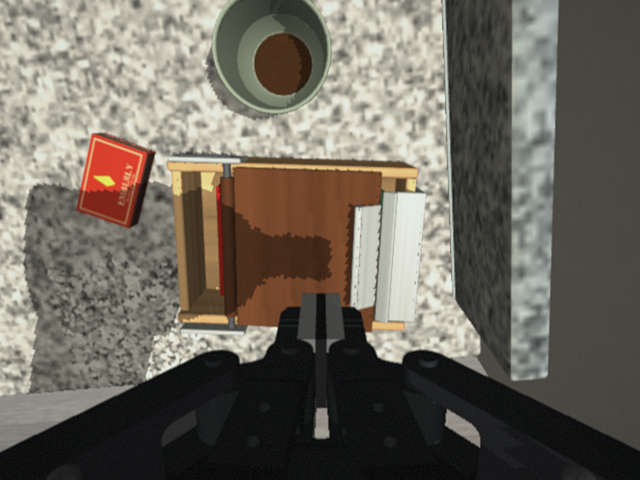

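```bash
python3 -c "
from h import *
p,d=ctrl.camera('scene');cv2.imwrite('pics/fin.png',p[...,::-1]);P=grid('scene',d)
for q in [(308,251),(317,312),(283,325)]: print(q,P[q[1],q[0]].round(3))
print(ctrl.get_state()['force'],ctrl.job_done())"
```

```text
(308, 251) [0.448 0.176 0.02 ]
(317, 312) [0.346 0.356 0.073]
(283, 325) [0.392 0.411 0.076]
the job is handed in; nothing more can be done
[-0.2861834  -0.21279801 -0.47146753] None
```

I folded the lid over with the shut fingertips, pressed it flat, pushed it to its end stop by the thumb stop, then took the hand away and handed the job in. No verdict was reported, so success rests on the checks below.

- **Lid angle:** after release the lid slopes about 0.04 rad, held down by the lip and within the 0.07 rad limit.
- **Slide:** the hinge edge of the lid sits at about x = +36 mm of the box, which is the full 22 mm. Pushing further against 18.5 N moved it no more. The slope of the thumb stop read about 24 mm instead; I put the 2 mm down to depth noise and pose error.
- **Forces:** pressing reached at most about 18 N and pushing 18.5 N by the wrist readings taken after each move. The wrist force read about 0 N after the hand came away.
- **Box:** the lip still lies where it was first measured, to about 1 mm (checked while pushing).
- **Bystanders:** the matchbox, salt shaker and honey jar read within 7 mm of their first depth readings. The cup and teaspoon I did not re-measure. The cup looks unmoved in the last pictures, and the arm went nowhere near the spoon.
- **Time:** about 8 s of the 38 s allowed.

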